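Swing the specimen under the microscope and lock the stage

TASK

With a fingertip, push the spokes or arm of the rotary stage round until the glass dish on its long arm is centred right below the microscope's objective, then push the lock lever all the way over to its stop, so that it points straight out past the end of the plate. Only push: do not grip the stage or the lever, do not touch or lift the dish (it rides round in its seat), and leave the vials and the other things around undisturbed.

Things in the scene. Friction and masses are not known exactly. Their poses are not given: they have to be found in the camera images.
- stand: Fixed dark metal plate 220 x 620 x 12 mm with a white stereo microscope over one end. Origin: on the table under the stage's turning axis; z up; y along the plate to the microscope. Plate: x -110..110, y -290..330 mm. Microscope: black objective 58 mm across at y 150, from 175 mm up; wider parts (radius 45, eyepieces out to x 140) from 225 mm up; column at y 275.
- stage: Rotary stage on a vertical axis, no end stops; stays where left (about 1 N at 70 mm turns it). Origin on the axis, 42 mm above the table; x along the long arm. Hub 48 mm across, to 76 mm above the table. Three bars, 14 mm wide, 45 to 61 mm above the table, bare from 30 to 90 mm off the axis: the long arm (+x) with a dish seat 68 mm across at 150 mm, and two spokes with an 18 mm stub at 105 mm.
- spoke_a (a point): Point on top of the bare spoke 120 degrees anticlockwise (from above) of the long arm, 70 mm from the axis, 61 mm above the table.
- spoke_b (a point): Point on top of the bare spoke 120 degrees clockwise of the long arm, 70 mm from the axis, 61 mm above the table.
- dish: Round flat glass dish, 57 mm across, 14 mm high, lying loose in the seat of the long arm. Origin: centre of its underside.
- seat (a point): Centre of the floor of the dish seat on the long arm, 150 mm from the stage's axis, 49 mm above the table. Its rim is 7 mm high and leaves the dish 2.5 mm play.
- objective (a point): Centre of the lower face of the microscope's objective, 175 mm above the table, 150 mm from the stage's axis: the dish must end straight below it.
- lock (a joint): Lock lever angle: 0 to 0.35 rad when open at the start (at 0 it points along the stand's -x), growing anticlockwise seen from above, stop at 1.5 rad, where it points along the stand's -y, out past the plate's end. It stays where it is left (about 1 N at the tip moves it).
- lock_axis (a point): Point on the vertical turning axis of the lock lever, at the plate's end away from the microscope (stand x 0, y -235 mm), 52 mm above the table.
- lock_bar (a point): Point on top of the lock lever's bar, 55 mm from its axis, 59 mm above the table; x points outward along the lever. The lever is a steel bar 12 mm wide, 45 to 59 mm above the table, from a hub 30 mm across to a black stub 18 mm across centred 80 mm from the axis.
- vial_a: Bystander: a loose glass vial with white cap, 22 mm across, 45 mm tall, standing on the plate beside the lock lever. Origin: centre of its underside.
- vial_b: Bystander: a loose glass vial like vial_a, standing on the plate beside the microscope's foot. Origin: centre of its underside.
- tube_rack: Bystander: a loose blue tube rack, 60 x 85 mm, 40 mm tall, on the table at the plate's far side, near the microscope. Origin: centre of its underside.
- jar_a: Bystander: a loose small white jar with blue lid, 40 mm across, 28 mm tall, on the table at the plate's far side. Origin: centre of its underside.
- jar_b: Bystander: a loose small white jar with white lid, 40 mm across, 28 mm tall, on the plate beside the microscope's foot. Origin: centre of its underside.
- tweezers: Bystander: loose steel tweezers lying flat, 120 mm long, 7 mm high, on the table along the plate's far edge. Origin: centre of its underside.
Things that resemble listed ones, but are neither listed nor needed, are in the scene too. There is more than one size of the dish; the one meant has the size given above.

How it is judged:
On the way, in this order (a step that is already met when the one before it is completed fails the run):
1. the dish stands centred below the objective (within 10 mm), at rest (horizontal distance between dish and objective below 0.01 m and angular speed of stage below 0.05 rad/s), for 0.3 s.
2. the lock lever is pushed over to its stop (beyond 1.25 rad), the dish still below the objective (value of joint lock above 1.25 rad and horizontal distance between dish and objective below 0.01 m), for 0.2 s.
At the end, for the whole second after the job is handed in: The dish's centre is within 10 mm (horizontally) of the objective's axis, flat in its seat, the stage is at rest, and the lock lever is beyond 1.25 rad (stop at 1.5) (all of step 2 and horizontal distance between dish and seat below 0.006 m and z of dish in the frame of stage below 0.011 m and angular speed of stage below 0.05 rad/s and angle between dish's own z axis and vertical below 0.1 rad); the robot touches nothing.
It fails at once if the dish is lifted or leaves its seat (z of dish in the frame of stage above 0.014 m or horizontal distance between dish and seat above 0.01 m).
It fails at once if the robot touches the dish (contact force between any of the fingers, the arm and dish above 0.3 N).
It fails at once if the stage or the lock lever is gripped or forced (over 35 N from the fingers) (contact force between the fingers and stage above 35 N or contact force between the fingers and lock above 35 N).
It fails at once if a bystander is moved more than 15 mm (distance of any of vial_a, vial_b, tube_rack, jar_a, jar_b, tweezers from where it was at the start of the episode above 0.015 m).
It also fails if it takes over 72 s, if anything falls off the work surface, if the arm or the gripper's body presses on something with over 40 N, if the wrist force passes 120 N, or if a joint passes its speed limit or range.

ROBOT

A 6-joint arm with a two-finger parallel gripper is mounted at the origin on the work surface. World frame = base frame: x ahead of the robot, y to its left, z up, the work surface at z = 0. Lengths are in m, angles in rad, forces in N, time in s.
With the tool pointing down it reaches from about 0.3 to 0.875 m from the base axis. Payload 6.4 kg.
Tool frame: the origin (TCP) lies midway between the tips of the shut fingers; the grasp point (between the pads) lies 19 mm behind it; z points along the fingers, y is the line along which they close (so a half turn about z gives the same grasp; the last joint's range is limited). The gripper opens to 85 mm and grips with 20 to 120 N. Pads are 22 mm wide; open, the fingers measure 114 mm over their backs; the gripper's body (76 mm by 85 mm) begins 54 mm behind the grasp point. The pads swing forward as they close: fully open they stand 13 mm farther back than shut.
Start: joints at [-1.529, 0.181, 1.607, -0, 1.354, -0.206], TCP at [0.141, -0.557, 0.208] pointing down, gripper open.
Joint ranges: [-2.99, 2.99], [-0.89, 2.07], [0.3, 2.58], [-1.14, 4.28], [0, 2.63], [-3.12, 3.12]. Speed limits (rad/s): [2.57, 2.57, 3.01, 3.14, 3.14, 3.14].

INTERFACE

Orientations are given as a unit quaternion [w, x, y, z].
In Python, from bench import get_obs, camera, hand_in gives the robot as it stands.
- The arm moves only by the tool carry_out, never from a script. Its argument "plan" is a list that holds one entry, the list of rows, each a list of 7 numbers: the shift along the world's x, y, z in m, then the turn, a rotation vector about the world's x, y, z in rad, then the opening, from 0 (shut) to 1 (fully open). In form: [[[x, y, z, rx, ry, rz, hand], ...]]. A call has exactly 5 rows; each row is the pose to reach, as a shift and turn from the pose commanded when the call began; what a row does not reach only later rows make up. A row lasts 1/12 s, in which the tool goes at most 41.7 mm and 7.16 degrees, less where a joint would pass 70% of its speed; a pose out of reach is approached as far as the arm can. A call with a gripper value outside its range is refused whole. The fingers move at their own pace and stop on an object; the grip force is fixed at half the most. Time passes only in rows, so rows that repeat a pose let the fingers close, or fill a call up. It gives the time, the measured TCP pose, the force, the opening and the grip force at its end, in the units of the state.
- get_obs(): the state, without advancing time (a new reading comes with each control period).
- camera(name): name is "scene" or "top" or "wrist"; returns a dict with "pixels" (480x640x3 uint8, red, green, blue), "z_map" (480x640 float32, m along the optical axis (not along the pixel's ray), 0 where there is no reading), "camera_matrix" (3x3 intrinsics, pixels), "k1" (the pictures are not rectified: a ray, as slopes to the right and down, at radius r is drawn at 1 + k1 r^2 times it, then the intrinsics apply), "cam_to_world" (4x4, takes a point from camera to world coordinates). Camera axes: x right, y up, looking along -z (the intrinsics and any distortion apply to the point x, -y, -z); pixel columns grow to the right and rows downward; lengths in m; the calibration is good to about 2 mm. A picture is of the moment at which its call begins.
- hand_in(): hands the job in; it is judged then, once.
The state is a dict: "time_s": time; "q": joint angles; "dq": joint speeds; "joint_efforts": joint torques, N m; "eef_pos": TCP position; "eef_rot": TCP orientation; "wrist_force": force on the tool from outside, world axes, zero at the start; "torque": the same for the moment, N m; "opening": opening from 0.0 (shut) to 1.0 (fully open); "grasp_force": force on a finger pad.
Only numpy, scipy, OpenCV 4.12 (cv2) and the standard library are available. Lean on these libraries where they do the work, as an engineer would, in place of code of your own. Each camera call takes 0.05 s, during which the arm holds its last target. There are 200 camera calls.

## Working session

There is one attempt and no reset: what is moved stays moved. The work goes in short steps, Python scripts to look and compute and a tool call to move; the robot and the scene stay as the last step left them, time stands still between calls to the robot, and variables do not carry over. Pictures are saved under pics/ and viewed, at most 10 in all, crops included, and the job is handed in when it is done.

Besides the shell and the picture viewer there is one more tool, called after "Request:" by a JSON object that holds its "method" and its "body", one argument or row to a line. carry_out: Moves the arm, as the interface text tells. Its arguments: {"type":"object","properties":{"plan":{"type":"array","items":{"type":"array","items":{"type":"array","items":{"type":"number"}}}}},"required":["plan"]}

```bash
mkdir -p pics
cat > h.py <<'E'
import numpy as np, cv2
from bench import get_obs, camera, hand_in
def cloud(c):
    K=c["camera_matrix"];k1=c["k1"]
    v,u=np.mgrid[0:480,0:640].astype(float)
    return pts(c,u,v)
def rays(c,u,v):
    K=c["camera_matrix"];k1=c["k1"]
    u=np.asarray(u,float);v=np.asarray(v,float)
    xd=(u-K[0,2])/K[0,0];yd=(v-K[1,2])/K[1,1]
    x,y=xd.copy(),yd.copy()
    for _ in range(15):
        s=1+k1*(x*x+y*y);x=xd/s;y=yd/s
    T=c["cam_to_world"]
    return np.stack([x,-y,-np.ones_like(x)],-1)@T[:3,:3].T,T[:3,3]
def pts(c,u,v):
    d,o=rays(c,u,v);z=c["z_map"][np.asarray(v,int),np.asarray(u,int)]
    return o+d*z[...,None]
def onplane(c,u,v,h):
    d,o=rays(c,u,v);return o+d*((h-o[2])/d[...,2])[...,None]
E
python3 - <<'E'
from h import *
import pickle
o=get_obs();print(o)
for n in("scene","top"):
    c=camera(n);pickle.dump(c,open(n+".pkl","wb"));cv2.imwrite(f"pics/{n}0.png",c["pixels"][...,::-1]);print(n,c["cam_to_world"].round(3),c["camera_matrix"],c["k1"])
E
```

```text
{'time_s': 0.0, 'q': array([-1.52930674e+00,  1.81542834e-01,  1.60802244e+00,  2.07123880e-05,
        1.35380806e+00, -2.06325434e-01]), 'dq': array([-9.08226280e-04,  3.68607908e-05,  9.52408085e-06, -2.34703888e-03,
        2.65958274e-04, -9.00514473e-04]), 'joint_efforts': array([ 7.67434040e-05, -4.44876981e+01, -3.51334476e+01, -2.23931111e-04,
        9.10861418e-03,  1.82755895e-05]), 'eef_pos': array([ 0.1410238 , -0.55681801,  0.20737621]), 'eef_rot': array([-8.86489186e-04,  9.92333164e-01,  1.23588424e-01,  8.33742728e-05]), 'wrist_force': array([ 0.72501635,  0.03312197, -0.47432852]), 'torque': array([-0.00941372, -0.01145281, -0.06457927]), 'grasp_force': 0.0, 'opening': 1.0017958114274867}
scene [[ 0.036 -0.793  0.608  1.003]
 [ 0.999  0.037 -0.011 -0.002]
 [-0.014  0.608  0.794  0.684]
 [ 0.     0.     0.     1.   ]] [[449.2974546    0.         318.97296454]
 [  0.         449.2974546  239.80711652]
 [  0.           0.           1.        ]] -0.017062088796130557
top [[-0.011  0.99  -0.143  0.495]
 [-1.    -0.009  0.017 -0.007]
 [ 0.015  0.144  0.99   0.809]
 [ 0.     0.     0.     1.   ]] [[447.73924592   0.         315.79708043]
 [  0.         447.73924592 234.0071139 ]
 [  0.           0.           1.        ]] -0.01882440280509804
```

View pics/top0.png

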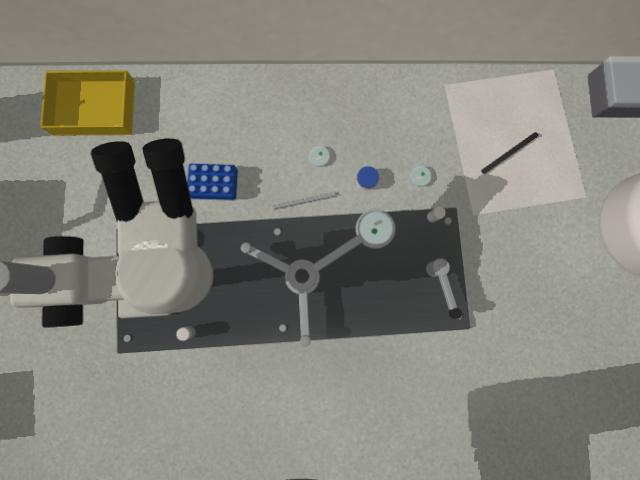

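View pics/scene0.png

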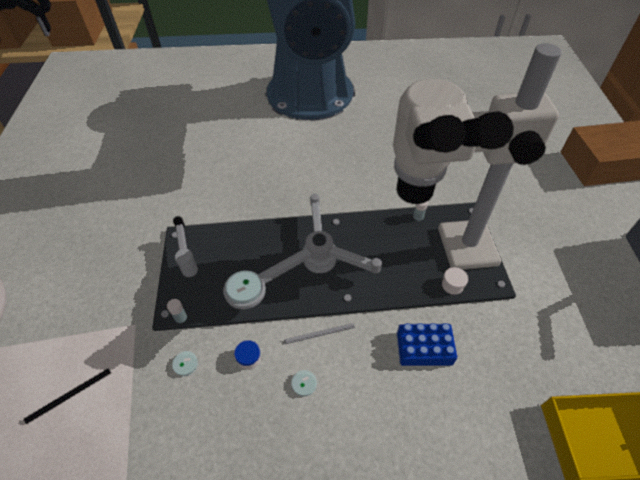

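The top view shows the hub at about (301,276) and the dish on the long arm at (376,229). Spoke b points down to (305,340) and spoke a goes to (248,248). The lever runs from (440,268) to (456,313), with vial_a at (437,213), and the microscope is on the left (+y). The scene view agrees.

Run:
```python
from h import *
import pickle
c=pickle.load(open("top.pkl","rb"));P=cloud(c);px=c["pixels"].astype(int)
dark=(px.max(-1)<90)
m=(abs(P[...,2]-.012)<.006)&dark&(P[...,0]>.2)&(P[...,0]<.7)
m=cv2.morphologyEx(m.astype(np.uint8),cv2.MORPH_OPEN,np.ones((3,3)))
n,l,s,_=cv2.connectedComponentsWithStats(m);i=1+np.argmax(s[1:,4]);v,u=np.where(l==i)
Q=onplane(c,u,v,.012)[:,:2];r=cv2.minAreaRect((Q*1000).astype(np.float32));print("plate",r,cv2.boxPoints(r).round(0).tolist())
def reg(name,u0,u1,v0,v1,z0,z1):
    M=np.zeros((480,640),bool);M[v0:v1,u0:u1]=1;M&=(P[...,2]>z0)&(P[...,2]<z1)
    v,u=np.where(M);q=P[M];cc,rr=cv2.minEnclosingCircle((q[:,:2]*1000).astype(np.float32))
    print(name,len(q),"z",np.median(q[:,2]).round(4),"circ",np.round(cc,1),round(rr,1),"mean",q.mean(0).round(4));return q
reg("hub",275,330,250,305,.070,.085)
reg("seat/dish",350,402,203,256,.045,.075)
def line(name,q):
    a=cv2.fitLine((q[:,:2]*1000).astype(np.float32),cv2.DIST_HUBER,0,.01,.01).ravel();print(name,a.round(3),np.degrees(np.arctan2(a[1],a[0])))
line("b",reg("spokeb",297,315,300,334,.052,.068))
line("a",reg("spokea",255,285,245,270,.052,.068))
line("lever",reg("lever",438,456,278,306,.050,.066))
reg("leverstub",445,470,304,325,.045,.09)
reg("leverhub",425,452,257,280,.04,.09)
reg("viala",425,447,203,222,.045,.09)
c=pickle.load(open("scene.pkl","rb"));P=cloud(c)
reg("viala_s",160,190,295,325,.05,.09)
reg("obj_s",390,440,180,205,.165,.19)
reg("hub_s",300,340,225,260,.071,.085)
reg("leverhub_s",175,200,245,278,.04,.09)
reg("leverstub_s",165,190,212,230,.04,.09)
```

```text
plate ((527.1886596679688, 113.0866928100586), (217.4976043701172, 438.0301208496094), 3.3574018478393555) [[406.0, 325.0], [431.0, -112.0], [649.0, -99.0], [623.0, 338.0]]
hub 152 z 0.0752 circ [533.2  10.4] 16.6 mean [0.5334 0.0051 0.0752]
seat/dish 1310 z 0.0627 circ [ 605.4 -112.5] 45.1 mean [ 0.61   -0.1173  0.0607]
spokeb 291 z 0.0603 circ [466.6   2.1] 27.9 mean [0.4667 0.002  0.0602]
b [9.99000e-01 4.70000e-02 4.66709e+02 2.01800e+00] 2.7064848
spokea 248 z 0.0601 circ [562.1  58.4] 29.8 mean [0.5611 0.0586 0.06  ]
a [4.82000e-01 8.76000e-01 5.61059e+02 5.85550e+01] 61.206867
lever 237 z 0.0581 circ [ 504.9 -239.4] 25.2 mean [ 0.5049 -0.2399  0.0577]
lever [ 9.60000e-01  2.80000e-01  5.04867e+02 -2.39846e+02] 16.244257
leverstub 157 z 0.0633 circ [ 472.4 -247.5] 13.5 mean [ 0.4725 -0.2479  0.061 ]
leverhub 323 z 0.0587 circ [ 543.2 -232.6] 19.7 mean [ 0.5443 -0.2286  0.0578]
viala 140 z 0.0563 circ [ 639.9 -231.9] 11.0 mean [ 0.6392 -0.2308  0.0556]
viala_s 155 z 0.0566 circ [ 640.7 -229.1] 11.2 mean [ 0.6424 -0.2289  0.0561]
obj_s 211 z 0.184 circ [527.5 154.3] 28.6 mean [0.5459 0.1488 0.1838]
hub_s 137 z 0.0756 circ [532.9   6. ] 12.1 mean [0.5343 0.0058 0.0754]
leverhub_s 323 z 0.0586 circ [ 539.7 -228.2] 22.1 mean [ 0.5477 -0.2262  0.0563]
leverstub_s 129 z 0.062 circ [ 476.3 -245.8] 15.1 mean [ 0.4744 -0.2458  0.0611]
```

Request:
{"method": "carry_out", "body": {
  "plan": [
    [[0.019,0.034,0,0,0,0.115,0],[0.038,0.068,0,0,0,0.23,0],[0.057,0.102,0,0,0,0.345,0],[0.076,0.136,0,0,0,0.46,0],[0.095,0.17,0,0,0,0.575,0]]
  ]
}}

```text
time_s: 0.52
eef_pos: [0.2364, -0.3855, 0.2077]
eef_rot: [-0.0, 0.916, 0.402, 0.0]
wrist_force: [0.4, -0.0, 0.6]
opening: 0.299
grasp_force: 0.0
```

Request:
{"method": "carry_out", "body": {
  "plan": [
    [[0.019,0.034,0,0,0,0.115,0],[0.038,0.068,0,0,0,0.23,0],[0.057,0.102,0,0,0,0.345,0],[0.076,0.136,0,0,0,0.46,0],[0.095,0.17,0,0,0,0.575,0]]
  ]
}}

```text
time_s: 0.93
eef_pos: [0.3313, -0.2155, 0.2081]
eef_rot: [0.0, 0.764, 0.645, 0.0]
wrist_force: [0.5, -0.6, -0.2]
opening: 0.001
grasp_force: 0.0
```

Request:
{"method": "carry_out", "body": {
  "plan": [
    [[0.019,0.034,0,0,0,0.07,0],[0.038,0.068,0,0,0,0.14,0],[0.057,0.102,0,0,0,0.21,0],[0.076,0.136,0,0,0,0.21,0],[0.095,0.17,0,0,0,0.21,0]]
  ]
}}

```text
time_s: 1.35
eef_pos: [0.4264, -0.0454, 0.2082]
eef_rot: [0.0, 0.694, 0.72, 0.0]
wrist_force: [0.4, -0.0, 1.1]
opening: -0.0
grasp_force: 0.0
```

Request:
{"method": "carry_out", "body": {
  "plan": [
    [[0.017,0.03,0,0,0,0,0],[0.034,0.06,0,0,0,0,0],[0.0435,0.077,-0.01,0,0,0,0],[0.0435,0.077,-0.045,0,0,0,0],[0.0435,0.077,-0.08,0,0,0,0]]
  ]
}}

```text
time_s: 1.77
eef_pos: [0.4713, 0.0308, 0.1286]
eef_rot: [0.002, 0.693, 0.721, 0.001]
wrist_force: [0.4, -0.9, -0.1]
opening: -0.002
grasp_force: 0.0
```

Request:
{"method": "carry_out", "body": {
  "plan": [
    [[0,0,-0.025,0,0,0,0],[0,0,-0.05,0,0,0,0],[0,0,-0.075,0,0,0,0],[0,0,-0.091,0,0,0,0],[0,0,-0.091,0,0,0,0]]
  ]
}}

```text
time_s: 2.18
eef_pos: [0.466, 0.0302, 0.0336]
eef_rot: [-0.003, 0.694, 0.72, -0.002]
wrist_force: [-0.9, 0.8, 0.3]
opening: 0.003
grasp_force: 0.0
```

Run:
```python
from h import *
a=np.vstack([camera("top")["pixels"][150:390,200:500],camera("scene")["pixels"][150:390,170:470]])
a=np.hstack([a[:240],a[240:]]);cv2.imwrite("pics/c1.png",a[...,::-1])
A=np.array([.5325,.0053])
for th in range(182,336,4):
    t=np.radians(th);p=A+.062*np.array([np.cos(t),np.sin(t)])-.018*np.array([-np.sin(t),np.cos(t)])
    print(th,(p*1000).round(1),end="; ")
```

```text
182 [469.9  21.1]; 186 [469.   16.7]; 190 [468.3  12.3]; 194 [468.    7.8]; 198 [468.    3.3]; 202 [468.3  -1.2]; 206 [468.9  -5.7]; 210 [469.8 -10.1]; 214 [471.  -14.4]; 218 [472.6 -18.7]; 222 [474.4 -22.8]; 226 [476.5 -26.8]; 230 [478.9 -30.6]; 234 [481.5 -34.3]; 238 [484.4 -37.7]; 242 [487.5 -41. ]; 246 [490.8 -44. ]; 250 [494.4 -46.8]; 254 [498.1 -49.3]; 258 [502.  -51.6]; 262 [506.  -53.6]; 266 [510.2 -55.3]; 270 [514.5 -56.7]; 274 [518.9 -57.8]; 278 [523.3 -58.6]; 282 [527.8 -59.1]; 286 [532.3 -59.3]; 290 [536.8 -59.1]; 294 [541.3 -58.7]; 298 [545.7 -57.9]; 302 [550.1 -56.8]; 306 [554.4 -55.4]; 310 [558.6 -53.8]; 314 [562.6 -51.8]; 318 [566.5 -49.6]; 322 [570.3 -47.1]; 326 [573.8 -44.3]; 330 [577.2 -41.3]; 334 [580.3 -38.1];
```

View pics/c1.png

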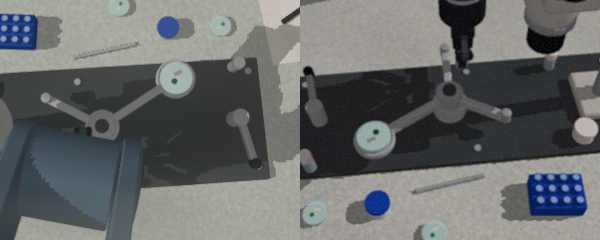

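The picture shows the shut finger between spoke b and the microscope side, clear of the bar. I'll start pushing.

Request:
{"method": "carry_out", "body": {
  "plan": [
    [[0,-0.008,0,0,0,0,0],[-0.001,-0.0143,0,0,0,0.07,0],[-0.0017,-0.0187,0,0,0,0.14,0],[-0.002,-0.0232,0,0,0,0.21,0],[-0.002,-0.0277,0,0,0,0.28,0]]
  ]
}}

```text
time_s: 2.7
eef_pos: [0.469, 0.0007, 0.0391]
eef_rot: [0.002, 0.585, 0.811, 0.001]
wrist_force: [-0.1, 0.9, -0.4]
opening: -0.002
grasp_force: 0.0
```

Request:
{"method": "carry_out", "body": {
  "plan": [
    [[0.0003,-0.0045,0,0,0,0.07,0],[0.0009,-0.009,0,0,0,0.14,0],[0.0018,-0.0134,0,0,0,0.21,0],[0.003,-0.0177,0,0,0,0.28,0],[0.0046,-0.022,0,0,0,0.35,0]]
  ]
}}

```text
time_s: 3.12
eef_pos: [0.4736, -0.0213, 0.0392]
eef_rot: [0.002, 0.435, 0.9, 0.0]
wrist_force: [-0.1, -0.9, -0.6]
opening: -0.002
grasp_force: 0.0
```

Run:
```python
from h import *
a=np.hstack([camera("top")["pixels"][150:390,200:500],camera("scene")["pixels"][150:390,170:470]])
cv2.imwrite("pics/c2.png",a[...,::-1])
```

```text
(no output)
```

View pics/c2.png

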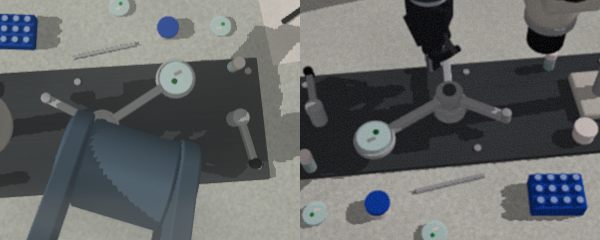

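Run:
```python
from h import *
c=camera("scene");a=cv2.resize(c["pixels"][150:290,240:380],(560,560),interpolation=cv2.INTER_CUBIC);cv2.imwrite("pics/c3.png",a[...,::-1])
P=cloud(c)
for u,v in [(305,195),(303,205),(302,215),(308,225),(316,200),(316,215),(316,225)]:print(u,v,P[v,u].round(3))
print(get_obs()["eef_pos"])
```

```text
305 195 [ 0.499 -0.014  0.148]
303 205 [ 0.49  -0.018  0.113]
302 215 [ 0.483 -0.021  0.079]
308 225 [ 0.45  -0.012  0.011]
316 200 [0.51  0.004 0.147]
316 215 [0.469 0.004 0.062]
316 225 [0.491 0.003 0.06 ]
[ 0.47338288 -0.02106217  0.03875896]
```

View pics/c3.png

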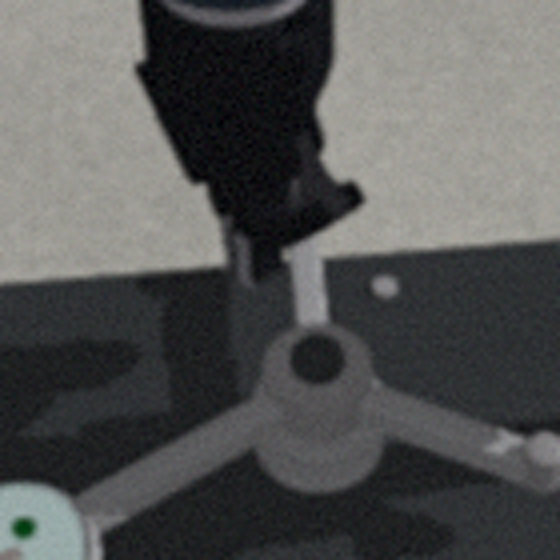

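Run:
```python
from h import *
e=get_obs()["eef_pos"]
for n in("scene","wrist"):
    c=camera(n);P=cloud(c);d=P-e
    m=(abs(d[...,0])<.05)&(abs(d[...,1])<.05)&(P[...,2]>.018)
    for z0 in np.arange(.018,.15,.01):
        k=m&(P[...,2]>=z0)&(P[...,2]<z0+.01)
        if k.sum():
            v,u=np.where(k);print(n,round(z0,3),k.sum(),"x",P[k][:,0].min().round(3),P[k][:,0].max().round(3),"y",P[k][:,1].min().round(3),P[k][:,1].max().round(3),"px",u.min(),u.max(),v.min(),v.max())
    if n=="wrist":cv2.imwrite("pics/w1.png",c["pixels"][...,::-1])
```

```text
scene 0.038 3 x 0.519 0.523 y -0.02 -0.018 px 304 305 245 246
scene 0.048 5 x 0.47 0.501 y -0.004 0.011 px 312 321 219 230
scene 0.058 210 x 0.425 0.523 y -0.031 0.026 px 297 330 195 237
scene 0.068 91 x 0.429 0.523 y -0.034 0.023 px 295 328 196 236
scene 0.078 48 x 0.466 0.488 y -0.034 -0.007 px 295 310 208 217
scene 0.088 36 x 0.473 0.488 y -0.033 -0.016 px 295 305 205 213
scene 0.098 30 x 0.47 0.501 y -0.037 -0.014 px 292 306 199 212
scene 0.108 135 x 0.45 0.507 y -0.052 -0.002 px 283 312 187 212
scene 0.118 87 x 0.445 0.512 y -0.057 -0.001 px 280 313 181 211
scene 0.128 141 x 0.437 0.52 y -0.062 0.002 px 277 315 174 210
scene 0.138 132 x 0.433 0.523 y -0.065 0.02 px 275 326 170 209
scene 0.148 221 x 0.431 0.523 y -0.066 0.026 px 274 330 164 204
wrist 0.018 350 x 0.503 0.517 y -0.019 0.029 px 373 427 243 309
wrist 0.028 390 x 0.503 0.522 y -0.019 0.029 px 375 441 249 321
wrist 0.038 1185 x 0.424 0.523 y -0.022 0.029 px 275 450 187 328
wrist 0.048 1396 x 0.423 0.523 y -0.015 0.028 px 271 459 187 335
wrist 0.058 6825 x 0.423 0.523 y -0.022 0.028 px 249 466 191 343
wrist 0.068 1895 x 0.423 0.523 y -0.023 0.026 px 250 466 199 345
wrist 0.078 789 x 0.458 0.479 y -0.023 -0.006 px 286 351 296 319
wrist 0.088 842 x 0.458 0.481 y -0.028 -0.006 px 284 353 308 373
wrist 0.098 1854 x 0.441 0.49 y -0.031 0.008 px 227 408 323 392
wrist 0.108 6572 x 0.435 0.508 y -0.05 0.013 px 192 440 333 412
wrist 0.118 6644 x 0.429 0.508 y -0.05 0.018 px 154 482 357 443
wrist 0.128 11735 x 0.423 0.511 y -0.053 0.023 px 108 535 367 478
wrist 0.138 15436 x 0.423 0.515 y -0.053 0.027 px 79 593 394 479
wrist 0.148 12185 x 0.423 0.516 y -0.046 0.028 px 62 606 428 479
```

View pics/w1.png

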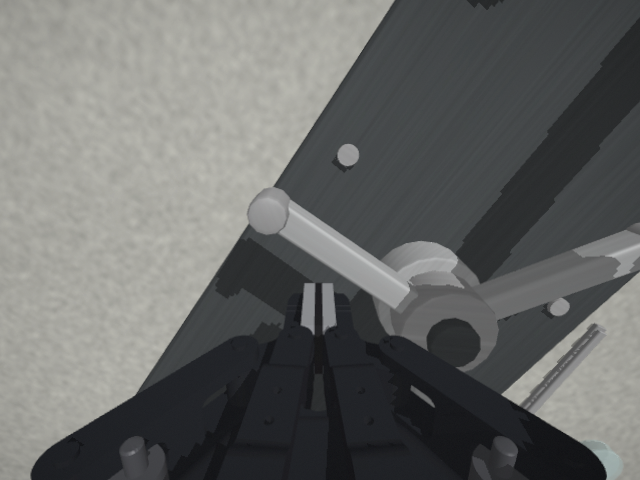

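Run:
```python
from h import *
c=camera("wrist");P=cloud(c);print(c["cam_to_world"].round(3))
for v in (284,288,292,296,300,305,310,320):print(v,[P[v,u].round(3).tolist() for u in (298,309,327,340)])
c=camera("scene");P=cloud(c)
for v in range(206,232,2):print(v,[P[v,u].round(3).tolist() for u in (296,298,300,302,304,306)],c["pixels"][v,296:307:2].mean(-1).round())
```

```text
[[ 0.787 -0.584 -0.2    0.421]
 [ 0.617  0.745  0.253  0.045]
 [ 0.001 -0.323  0.947  0.203]
 [ 0.     0.     0.     1.   ]]
284 [[0.473, -0.042, 0.011], [0.462, -0.014, 0.066], [0.469, -0.009, 0.066], [0.495, -0.025, 0.01]]
288 [[0.475, -0.043, 0.012], [0.462, -0.014, 0.07], [0.469, -0.008, 0.07], [0.497, -0.027, 0.011]]
292 [[0.476, -0.046, 0.012], [0.463, -0.014, 0.073], [0.469, -0.008, 0.074], [0.498, -0.029, 0.012]]
296 [[0.461, -0.02, 0.07], [0.463, -0.013, 0.077], [0.468, -0.008, 0.078], [0.476, -0.008, 0.07]]
300 [[0.461, -0.02, 0.073], [0.463, -0.013, 0.08], [0.469, -0.009, 0.08], [0.476, -0.008, 0.073]]
305 [[0.461, -0.019, 0.079], [0.463, -0.013, 0.084], [0.469, -0.009, 0.084], [0.476, -0.008, 0.078]]
310 [[0.462, -0.02, 0.081], [0.462, -0.013, 0.089], [0.469, -0.009, 0.087], [0.475, -0.009, 0.082]]
320 [[0.462, -0.019, 0.089], [0.463, -0.013, 0.095], [0.469, -0.009, 0.094], [0.475, -0.009, 0.089]]
206 [[0.476, -0.031, 0.096], [0.478, -0.027, 0.098], [0.487, -0.024, 0.108], [0.489, -0.02, 0.11], [0.486, -0.017, 0.107], [0.499, -0.013, 0.121]] [91. 43. 19. 17. 16. 15.]
208 
[... 1398 characters left out ...]
. 51.]
224 [[0.447, -0.035, 0.011], [0.448, -0.032, 0.012], [0.447, -0.028, 0.011], [0.446, -0.024, 0.009], [0.449, -0.02, 0.013], [0.449, -0.016, 0.013]] [34. 43. 45. 53. 48. 50.]
226 [[0.451, -0.036, 0.01], [0.454, -0.032, 0.013], [0.455, -0.028, 0.015], [0.453, -0.024, 0.012], [0.452, -0.02, 0.01], [0.453, -0.016, 0.012]] [28. 48. 46. 48. 51. 52.]
228 [[0.458, -0.035, 0.013], [0.458, -0.032, 0.013], [0.458, -0.028, 0.012], [0.458, -0.024, 0.012], [0.458, -0.02, 0.012], [0.458, -0.016, 0.012]] [30. 49. 47. 45. 50. 45.]
230 [[0.462, -0.036, 0.012], [0.461, -0.032, 0.011], [0.462, -0.028, 0.011], [0.463, -0.024, 0.012], [0.463, -0.02, 0.012], [0.462, -0.016, 0.011]] [33. 48. 44. 44. 51. 44.]
```

The wrist and scene depth both put the real fingertips about 25 mm above the reported TCP (lowest at z ≈ 63 mm). So the finger passed just over the 61 mm high spoke. I'll go back over the spoke and come down about 20 mm lower.

Request:
{"method": "carry_out", "body": {
  "plan": [
    [[0,0,0.03,0,0,-0.12,0],[-0.001,0.01,0.04,0,0,-0.24,0],[-0.002,0.025,0.04,0,0,-0.36,0],[-0.003,0.04,0.04,0,0,-0.48,0],[-0.003,0.052,0.04,0,0,-0.6,0]]
  ]
}}

```text
time_s: 3.88
eef_pos: [0.469, 0.0328, 0.0777]
eef_rot: [0.0, 0.685, 0.728, 0.0]
wrist_force: [0.1, 0.3, 1.1]
opening: 0.003
grasp_force: 0.0
```

Request:
{"method": "carry_out", "body": {
  "plan": [
    [[0,0,0,0,0,-0.035,0],[0,0,-0.025,0,0,-0.035,0],[0,0,-0.045,0,0,-0.035,0],[0,0,-0.058,0,0,-0.035,0],[0,0,-0.058,0,0,-0.035,0]]
  ]
}}

```text
time_s: 4.3
eef_pos: [0.4665, 0.0325, 0.0168]
eef_rot: [-0.002, 0.696, 0.718, -0.001]
wrist_force: [-0.4, 1.0, 0.2]
opening: -0.0
grasp_force: 0.0
```

Run:
```python
from h import *
o=get_obs();print(o["eef_pos"].round(4),o["wrist_force"])
c=camera("wrist");P=cloud(c)
m=(np.linalg.norm(P[...,:2]-o["eef_pos"][:2],axis=-1)<.022)&(P[...,2]>.02)
v,u=np.where(m);print("tip z",np.percentile(P[m][:,2],[0,1,5]).round(4),P[m][:,:2].min(0),P[m][:,:2].max(0))
```

```text
[0.4665 0.0325 0.0168] [-0.41933326  1.00867759  0.15974969]
tip z [0.0425 0.0477 0.0584] [0.44454215 0.02073325] [0.48847729 0.05347743]
```

Request:
{"method": "carry_out", "body": {
  "plan": [
    [[0,-0.009,0,0,0,0,0],[-0.0005,-0.016,0,0,0,0.07,0],[-0.001,-0.0205,0,0,0,0.14,0],[-0.0015,-0.025,0,0,0,0.21,0],[-0.0015,-0.0295,0,0,0,0.28,0]]
  ]
}}

```text
time_s: 4.77
eef_pos: [0.4686, 0.0015, 0.0206]
eef_rot: [0.001, 0.587, 0.809, 0.001]
wrist_force: [0.6, -0.3, -0.4]
opening: -0.001
grasp_force: 0.6
```

```bash
cat >> h.py <<'E'
def dish(names=("scene","top")):
    A=np.array([.5325,.0053])
    for n in names:
        c=camera(n);P=cloud(c);px=c["pixels"].astype(int)
        d=np.linalg.norm(P[...,:2]-A,axis=-1)
        m=(P[...,2]>.056)&(P[...,2]<.072)&(d>.118)&(d<.19)
        m=cv2.morphologyEx(m.astype(np.uint8),cv2.MORPH_OPEN,np.ones((3,3)))
        k,l,s,_=cv2.connectedComponentsWithStats(m)
        for i in range(1,k):
            if s[i,4]<80: continue
            q=P[l==i];cc,r=cv2.minEnclosingCircle((q[:,:2]*1000).astype(np.float32))
            w=q[:,:2].mean(0)-A;print(n,"n",s[i,4],"circ",np.round(cc,1),round(r,1),"ang",np.degrees(np.arctan2(cc[1]/1000-A[1],cc[0]/1000-A[0])).round(1),"meanang",np.degrees(np.arctan2(w[1],w[0])).round(1))
E
python3 -c "
from h import *
dish();print(get_obs()['wrist_force'])"
```

```text
scene n 918 circ [644.  -91.8] 29.9 ang -41.1 meanang -40.2
top n 845 circ [647.7 -90.8] 28.7 ang -39.8 meanang -39.8
[0.56428707 0.77002404 0.87230691]
```

It pushes now: the arm went from −58° to −40°. I'll carry on along the arc.

Request:
{"method": "carry_out", "body": {
  "plan": [
    [[0.0003,-0.0045,0,0,0,0.07,0],[0.0009,-0.009,0,0,0,0.14,0],[0.0018,-0.0134,0,0,0,0.21,0],[0.003,-0.0177,0,0,0,0.28,0],[0.0046,-0.022,0,0,0,0.35,0]]
  ]
}}

```text
time_s: 5.28
eef_pos: [0.4729, -0.0199, 0.0203]
eef_rot: [0.001, 0.439, 0.899, 0.0]
wrist_force: [-0.5, 1.6, 0.7]
opening: 0.002
grasp_force: 0.6
```

Request:
{"method": "carry_out", "body": {
  "plan": [
    [[0.0018,-0.0041,0,0,0,0.07,0],[0.0039,-0.0081,0,0,0,0.14,0],[0.0063,-0.0119,0,0,0,0.21,0],[0.0089,-0.0156,0,0,0,0.28,0],[0.0118,-0.019,0,0,0,0.35,0]]
  ]
}}

```text
time_s: 5.7
eef_pos: [0.4845, -0.039, 0.0202]
eef_rot: [0.0, 0.275, 0.961, 0.0]
wrist_force: [-0.3, 1.3, -0.0]
opening: 0.001
grasp_force: 0.5
```

Request:
{"method": "carry_out", "body": {
  "plan": [
    [[0.0031,-0.0033,0,0,0,0.07,0],[0.0064,-0.0063,0,0,0,0.14,0],[0.01,-0.0091,0,0,0,0.21,0],[0.0137,-0.0116,0,0,0,0.28,0],[0.0176,-0.0139,0,0,0,0.35,0]]
  ]
}}

```text
time_s: 6.12
eef_pos: [0.5021, -0.053, 0.0202]
eef_rot: [0.0, 0.104, 0.995, -0.0]
wrist_force: [-0.9, -0.0, 0.2]
opening: 0.002
grasp_force: 0.5
```

```bash
python3 -c "
from h import *
dish();o=get_obs();print(o['eef_pos'],o['q'])"
```

```text
scene n 1009 circ [673.7  50.6] 30.9 ang 17.8 meanang 16.9
top n 848 circ [675.9  53.2] 29.7 ang 18.5 meanang 18.4
[ 0.50286045 -0.05332193  0.02031881] [-3.40658836e-01  2.88569073e-01  1.90966340e+00 -1.73717271e-04
  9.41125297e-01 -1.70082176e+00]
```

Request:
{"method": "carry_out", "body": {
  "plan": [
    [[0.004,-0.002,0,0,0,0.07,0],[0.0082,-0.0037,0,0,0,0.14,0],[0.0125,-0.0051,0,0,0,0.21,0],[0.0169,-0.0062,0,0,0,0.28,0],[0.0213,-0.007,0,0,0,0.35,0]]
  ]
}}

```text
time_s: 6.63
eef_pos: [0.5229, -0.0599, 0.0197]
eef_rot: [-0.0, -0.07, 0.998, -0.0]
wrist_force: [-1.4, -1.3, -0.4]
opening: -0.003
grasp_force: 0.6
```

Request:
{"method": "carry_out", "body": {
  "plan": [
    [[0.0045,-0.0005,0,0,0,0.07,0],[0.009,-0.0007,0,0,0,0.14,0],[0.0135,-0.0005,0,0,0,0.21,0],[0.018,-0.0001,0,0,0,0.28,0],[0.0224,0.0007,0,0,0,0.35,0]]
  ]
}}

```text
time_s: 7.05
eef_pos: [0.5455, -0.0592, 0.0198]
eef_rot: [0.0, -0.243, 0.97, -0.0]
wrist_force: [-0.1, -1.1, 0.1]
opening: -0.0
grasp_force: 0.6
```

Request:
{"method": "carry_out", "body": {
  "plan": [
    [[0.0044,0.0011,0,0,0,0.07,0],[0.0087,0.0025,0,0,0,0.14,0],[0.0129,0.0041,0,0,0,0.21,0],[0.0169,0.0061,0,0,0,0.28,0],[0.0208,0.0083,0,0,0,0.35,0]]
  ]
}}

```text
time_s: 7.47
eef_pos: [0.5665, -0.051, 0.0199]
eef_rot: [0.0, -0.408, 0.913, -0.001]
wrist_force: [0.9, -2.5, -0.3]
opening: -0.001
grasp_force: 0.6
```

Run:
```python
from h import *
dish();o=get_obs();print(o['eef_pos'],o['q'])
A=np.array([.5325,.0053]);B=None
for th in np.arange(318,337,2):
    t=np.radians(th);p=A+.062*np.array([np.cos(t),np.sin(t)])-.018*np.array([-np.sin(t),np.cos(t)])
    B=p if B is None else B
    print(th,((p-B)*1000).round(1),end="; ")
```

```text
scene n 794 circ [566.1 151.4] 31.9 ang 77.1 meanang 75.3
top n 654 circ [567.1 152.6] 29.5 ang 76.8 meanang 75.5
[ 0.56683448 -0.05052124  0.01993315] [-2.97416011e-01  4.06658398e-01  1.74558617e+00  2.80364771e-05
  9.88073998e-01 -2.70708555e+00]
318 [0. 0.]; 320 [1.9 1.2]; 322 [3.7 2.5]; 324 [5.5 3.9]; 326 [7.3 5.3]; 328 [9.  6.7]; 330 [10.7  8.3]; 332 [12.3  9.9]; 334 [13.8 11.5]; 336 [15.3 13.2];
```

Request:
{"method": "carry_out", "body": {
  "plan": [
    [[0.0019,0.0012,0,0,0,0.035,0],[0.0037,0.0025,0,0,0,0.07,0],[0.0055,0.0039,0,0,0,0.105,0],[0.0073,0.0053,0,0,0,0.14,0],[0.009,0.0067,0,0,0,0.175,0]]
  ]
}}

```text
time_s: 7.98
eef_pos: [0.5751, -0.0442, 0.0196]
eef_rot: [-0.0, -0.485, 0.875, -0.0]
wrist_force: [-0.2, -1.6, 0.1]
opening: 0.0
grasp_force: 0.5
```

```bash
cat >> h.py <<'E'
def spoke(n="scene"):
    c=camera(n);P=cloud(c);A=np.array([.5325,.0053]);w=P[...,:2]-A
    d=np.linalg.norm(w,axis=-1);a=np.degrees(np.arctan2(w[...,1],w[...,0]))
    m=(P[...,2]>.055)&(P[...,2]<.065)&(d>.034)&(d<.088)
    for lo,hi,k in((60,125,"arm"),(-175,-120,"a"),(-60,0,"b")):
        q=m&(a>lo)&(a<hi)
        if q.sum()<40: print(n,k,q.sum());continue
        f=cv2.fitLine((P[q][:,:2]*1000).astype(np.float32),cv2.DIST_HUBER,0,.01,.01).ravel()
        print(n,k,q.sum(),"med ang",np.median(a[q]).round(1),"line",np.degrees(np.arctan(f[1]/f[0])).round(1))
def objective():
    c=camera("scene");P=cloud(c);m=(abs(P[...,2]-.184)<.006)&(P[...,1]>.1)&(P[...,1]<.2)&(P[...,0]>.45)&(P[...,0]<.6)&(c["pixels"].max(-1)<70)
    q=P[m][:,:2];s=np.linalg.lstsq(np.c_[2*q,np.ones(len(q))],(q**2).sum(1),rcond=None)[0];print("obj fit",len(q),s[:2].round(4),np.sqrt(s[2]+s[0]**2+s[1]**2).round(4))
E
python3 -c "
from h import *
dish();spoke();spoke('top');objective();o=get_obs();print(o['eef_pos'],o['q'])
c=camera('scene');cv2.imwrite('pics/s4.png',c['pixels'][...,::-1])"
```

```text
scene n 748 circ [540.1 156.4] 31.7 ang 87.1 meanang 85.2
top n 466 circ [544.1 151.6] 28.0 ang 85.5 meanang 84.3
scene arm 244 med ang 84.3 line 87.6
scene a 5
scene b 290 med ang -32.0 line -33.4
top arm 42 med ang 85.5 line -26.0
top a 221 med ang -151.5 line 32.3
top b 12
obj fit 183 [0.5244 0.1558] 0.0283
[ 0.57495263 -0.04384266  0.01941481] [-2.81866723e-01  4.21968805e-01  1.72459158e+00  3.51404746e-05
  9.95053604e-01 -2.86600041e+00]
```

View pics/s4.png

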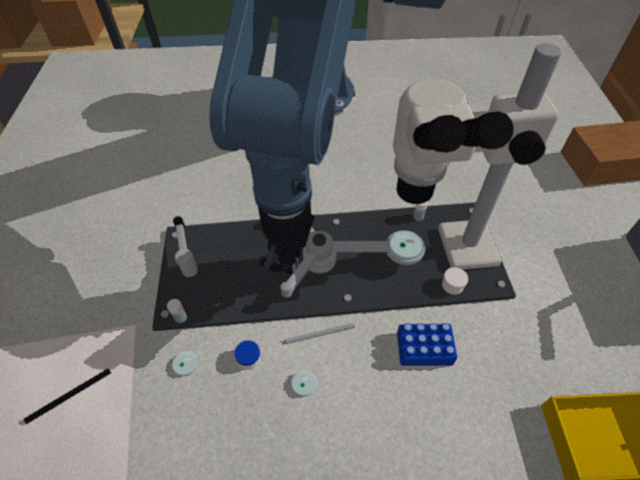

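The dish sits at (406,246), about 6° short of the objective's axis. The objective fit gives (0.524, 0.156) with a radius of 28 mm, as expected. I'll make the last push slowly.

Request:
{"method": "carry_out", "body": {
  "plan": [
    [[0.0009,0.0007,0,0,0,0.02,0],[0.0018,0.0016,0,0,0,0.04,0],[0.0027,0.0025,0,0,0,0.06,0],[0.0036,0.0035,0,0,0,0.08,0],[0.0045,0.0045,0,0,0,0.1,0]]
  ]
}}

```text
time_s: 8.7
eef_pos: [0.5798, -0.0393, 0.0193]
eef_rot: [0.0, -0.53, 0.848, -0.0]
wrist_force: [0.3, -0.5, 1.4]
opening: 0.0
grasp_force: 0.5
```

```bash
python3 -c "
from h import *
dish();spoke();spoke('top');objective();o=get_obs();print(o['eef_pos'],o['q'])"
```

```text
scene n 729 circ [524.7 155.4] 31.6 ang 93.0 meanang 91.1
top n 441 circ [529.6 153.7] 28.7 ang 91.1 meanang 92.3
scene arm 246 med ang 90.6 line -85.9
scene a 0
scene b 283 med ang -26.0 line -28.5
top arm 15
top a 210 med ang -145.3 line 39.0
top b 16
obj fit 186 [0.5246 0.1557] 0.0282
[ 0.57968723 -0.03922452  0.0192517 ] [-2.71797624e-01  4.30151208e-01  1.71298921e+00  1.40173899e-04
  9.98436813e-01 -2.95875895e+00]
```

The dish reads (524.7, 155.4) mm against the objective's (524.6, 155.7), so it is centred. Now I'll back off, lift and go to the lever.

Request:
{"method": "carry_out", "body": {
  "plan": [
    [[-0.003,-0.006,0,0,0,0,0],[-0.006,-0.012,0.0,0,0,0,0],[-0.006,-0.012,0.03,0,0,0,0],[-0.006,-0.012,0.065,0,0,-0.12,0],[-0.006,-0.012,0.1,0,0,-0.24,0]]
  ]
}}

```text
time_s: 9.37
eef_pos: [0.5722, -0.0519, 0.1194]
eef_rot: [-0.001, -0.421, 0.907, 0.001]
wrist_force: [0.6, 0.2, 0.1]
opening: -0.002
grasp_force: 0.0
```

Request:
{"method": "carry_out", "body": {
  "plan": [
    [[-0.008,-0.016,0,0,0,-0.12,0],[-0.017,-0.033,0,0,0,-0.24,0],[-0.026,-0.05,0,0,0,-0.36,0],[-0.035,-0.067,0,0,0,-0.48,0],[-0.044,-0.084,0,0,0,-0.6,0]]
  ]
}}

```text
time_s: 9.78
eef_pos: [0.5287, -0.1366, 0.1194]
eef_rot: [0.0, -0.135, 0.991, -0.0]
wrist_force: [0.2, 0.4, 0.0]
opening: -0.001
grasp_force: 0.0
```

Request:
{"method": "carry_out", "body": {
  "plan": [
    [[-0.009,-0.017,0,0,0,-0.12,0],[-0.018,-0.034,0,0,0,-0.24,0],[-0.027,-0.051,0,0,0,-0.36,0],[-0.036,-0.068,0,0,0,-0.48,0],[-0.044,-0.084,0,0,0,-0.6,0]]
  ]
}}

```text
time_s: 10.2
eef_pos: [0.4845, -0.2207, 0.1193]
eef_rot: [-0.0, 0.164, 0.986, -0.0]
wrist_force: [-0.1, 0.5, -0.4]
opening: -0.002
grasp_force: 0.0
```

Request:
{"method": "carry_out", "body": {
  "plan": [
    [[0,0,0,0,0,-0.12,0],[0,0,0,0,0,-0.24,0],[0,0,0,0,0,-0.36,0],[0,0,0,0,0,-0.48,0],[0,0,0,0,0,-0.6,0]]
  ]
}}

```text
time_s: 10.62
eef_pos: [0.485, -0.2199, 0.1192]
eef_rot: [-0.0, 0.449, 0.894, -0.0]
wrist_force: [-0.7, 0.9, -0.1]
opening: -0.001
grasp_force: 0.0
```

Request:
{"method": "carry_out", "body": {
  "plan": [
    [[0,0,0,0,0,-0.12,0],[0,0,0,0,0,-0.24,0],[0,0,0,0,0,-0.37,0],[0,0,0,0,0,-0.37,0],[0,0,0,0,0,-0.37,0]]
  ]
}}

```text
time_s: 11.03
eef_pos: [0.4852, -0.2197, 0.1193]
eef_rot: [-0.0, 0.602, 0.799, -0.0]
wrist_force: [0.0, 1.4, -0.6]
opening: 0.005
grasp_force: 0.0
```

```bash
cat >> h.py <<'E'
def lever(n="scene"):
    L=np.array([.5463,-.2293]);c=camera(n);P=cloud(c);w=P[...,:2]-L;d=np.linalg.norm(w,axis=-1);a=np.degrees(np.arctan2(w[...,1],w[...,0]))%360
    m=(P[...,2]>.05)&(P[...,2]<.064)&(d>.02)&(d<.07)&(a>150)&(a<330)
    print(n,"lever n",m.sum(),"ang",np.median(a[m]).round(1),"stop 269")
E
python3 -c "
from h import *
dish();lever();lever('top');o=get_obs();print(o['eef_pos'],o['eef_rot'].round(3),o['q'])
L=np.array([546.3,-229.3])
for f in range(196,273,4):
    t=np.radians(f);print(f,(L+55*np.array([np.cos(t),np.sin(t)])-17*np.array([-np.sin(t),np.cos(t)])).round(1),end='; ')
"
```

```text
scene n 731 circ [523.1 155.5] 32.4 ang 93.6 meanang 91.5
top n 441 circ [528.3 153.5] 27.7 ang 91.6 meanang 92.4
scene lever n 164 ang 191.6 stop 269
top lever n 133 ang 191.3 stop 269
[ 0.48551028 -0.21945818  0.11928074] [-0.     0.602  0.799 -0.   ] [-6.47457031e-01  1.86872739e-01  1.79230691e+00 -1.23571920e-05
  1.16248895e+00 -9.26373697e-01]
196 [ 488.7 -228.1]; 200 [ 488.8 -232.1]; 204 [ 489.1 -236.1]; 208 [ 489.8 -240.1]; 212 [ 490.6 -244. ]; 216 [ 491.8 -247.9]; 220 [ 493.2 -251.6]; 224 [ 494.9 -255.3]; 228 [ 496.9 -258.8]; 232 [ 499.  -262.2]; 236 [ 501.5 -265.4]; 240 [ 504.1 -268.4]; 244 [ 506.9 -271.3]; 248 [ 509.9 -273.9]; 252 [ 513.1 -276.4]; 256 [ 516.5 -278.6]; 260 [ 520.  -280.5]; 264 [ 523.6 -282.2]; 268 [ 527.4 -283.7]; 272 [ 531.2 -284.9];
```

Request:
{"method": "carry_out", "body": {
  "plan": [
    [[0,0.003,-0.015,0,0,0,0],[0,0.003,-0.04,0,0,0,0],[0,0.003,-0.065,0,0,0,0],[0,0.003,-0.09,0,0,0,0],[0,0.003,-0.099,0,0,0,0]]
  ]
}}

```text
time_s: 11.65
eef_pos: [0.4835, -0.2148, 0.017]
eef_rot: [-0.003, 0.602, 0.798, -0.0]
wrist_force: [-0.5, 0.9, -0.4]
opening: -0.004
grasp_force: 0.0
```

Request:
{"method": "carry_out", "body": {
  "plan": [
    [[0.003,-0.0075,0,0,0,0,0],[0.003,-0.0115,0,0,0,0,0],[0.0033,-0.0155,0,0,0,0.07,0],[0.0036,-0.0195,0,0,0,0.14,0],[0.0043,-0.0235,0,0,0,0.21,0]]
  ]
}}

```text
time_s: 12.07
eef_pos: [0.4909, -0.2411, 0.0221]
eef_rot: [0.001, 0.514, 0.858, -0.0]
wrist_force: [-0.8, 1.4, -0.5]
opening: -0.002
grasp_force: 0.8
```

```bash
python3 -c "
from h import *
lever();lever('top');o=get_obs();print(o['eef_pos'],o['wrist_force'])
c=camera('scene');w=camera('wrist');a=np.hstack([cv2.resize(c['pixels'][180:340,130:290],(400,400)),cv2.resize(w['pixels'],(400,300))[:, :].repeat(1,0) if 0 else cv2.copyMakeBorder(cv2.resize(w['pixels'],(400,300)),0,100,0,0,cv2.BORDER_CONSTANT)]);cv2.imwrite('pics/l1.png',a[...,::-1])"
```

```text
scene lever n 211 ang 204.0 stop 269
top lever n 33 ang 183.2 stop 269
[ 0.49126523 -0.24169907  0.02223066] [-0.62917748 -0.08623794  1.2083692 ]
```

View pics/l1.png

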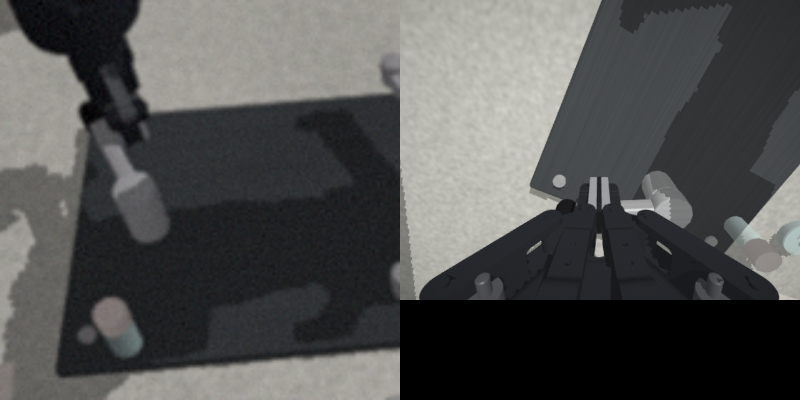

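The finger is against the lever's bar between hub and stub, and the lever is turning (about 208°). I'll keep pushing.

Request:
{"method": "carry_out", "body": {
  "plan": [
    [[0.0008,-0.0039,0,0,0,0.07,0],[0.002,-0.0078,0,0,0,0.14,0],[0.0034,-0.0115,0,0,0,0.21,0],[0.0051,-0.0152,0,0,0,0.28,0],[0.0071,-0.0187,0,0,0,0.35,0]]
  ]
}}

```text
time_s: 12.68
eef_pos: [0.4975, -0.2588, 0.0212]
eef_rot: [0.0, 0.358, 0.934, -0.0]
wrist_force: [-0.7, 0.6, 0.9]
opening: 0.004
grasp_force: 0.7
```

Request:
{"method": "carry_out", "body": {
  "plan": [
    [[0.0021,-0.0034,0,0,0,0.07,0],[0.0046,-0.0066,0,0,0,0.14,0],[0.0072,-0.0096,0,0,0,0.21,0],[0.01,-0.0125,0,0,0,0.28,0],[0.013,-0.0151,0,0,0,0.35,0]]
  ]
}}

```text
time_s: 13.1
eef_pos: [0.5104, -0.2739, 0.0211]
eef_rot: [0.0, 0.19, 0.982, -0.0]
wrist_force: [-1.9, 0.7, 0.6]
opening: 0.001
grasp_force: 0.7
```

Request:
{"method": "carry_out", "body": {
  "plan": [
    [[0.0032,-0.0025,0,0,0,0.07,0],[0.0066,-0.0047,0,0,0,0.14,0],[0.0101,-0.0066,0,0,0,0.21,0],[0.0119,-0.0075,0,0,0,0.245,0],[0.0137,-0.0083,0,0,0,0.28,0]]
  ]
}}

```text
time_s: 13.52
eef_pos: [0.5241, -0.2822, 0.0211]
eef_rot: [0.0, 0.052, 0.999, -0.0]
wrist_force: [-1.7, 0.6, 1.2]
opening: 0.003
grasp_force: 0.7
```

```bash
python3 -c "
from h import *
lever();lever('top');o=get_obs();print(o['eef_pos'],o['wrist_force'])"
```

```text
scene lever n 301 ang 264.3 stop 269
top lever n 48 ang 271.0 stop 269
[ 0.52434577 -0.28232538  0.0210559 ] [-0.26524171  0.44146812  0.07631252]
```

Request:
{"method": "carry_out", "body": {
  "plan": [
    [[0.001,-0.0004,0,0,0,0.02,0],[0.002,-0.0008,0,0,0,0.04,0],[0.003,-0.0012,0,0,0,0.06,0],[0.0038,-0.0015,0,0,0,0.07,0],[0.0038,-0.0015,0,0,0,0.07,0]]
  ]
}}

```text
time_s: 14.03
eef_pos: [0.5278, -0.2835, 0.0204]
eef_rot: [0.0, 0.017, 1.0, -0.0]
wrist_force: [-0.3, 0.2, -0.1]
opening: -0.002
grasp_force: 0.1
```

```bash
python3 -c "
from h import *
lever();o=get_obs();print(o['eef_pos'],o['wrist_force'],o['grasp_force'])"
```

```text
scene lever n 301 ang 269.3 stop 269
[ 0.52775892 -0.28351206  0.02032955] [ 0.2294152  -0.59807355 -0.7624207 ] 1.3528657660799581e-06
```

The lever reads 269.3°, which is its stop. I'll back off toward −x, lift and check.

Request:
{"method": "carry_out", "body": {
  "plan": [
    [[-0.01,0,0,0,0,0,0],[-0.02,0,0,0,0,0,0],[-0.02,0,0.03,0,0,0,0],[-0.02,0,0.065,0,0,0,0],[-0.02,0,0.1,0,0,0,0]]
  ]
}}

```text
time_s: 14.5
eef_pos: [0.5055, -0.2826, 0.1202]
eef_rot: [-0.001, 0.017, 1.0, 0.001]
wrist_force: [1.2, -0.5, 0.3]
opening: 0.001
grasp_force: 0.0
```

Request:
{"method": "carry_out", "body": {
  "plan": [
    [[-0.01,0,0.03,0,0,0,0],[-0.03,0,0.06,0,0,0,0],[-0.05,0,0.08,0,0,0,0],[-0.05,0,0.08,0,0,0,0],[-0.05,0,0.08,0,0,0,0]]
  ]
}}

```text
time_s: 14.92
eef_pos: [0.4569, -0.284, 0.2016]
eef_rot: [0.001, 0.018, 1.0, -0.001]
wrist_force: [-0.7, 0.2, 0.7]
opening: 0.002
grasp_force: 0.0
```

```bash
python3 -c "
from h import *
lever();lever('top');dish();objective();o=get_obs();print(o['eef_pos'],o['wrist_force'],abs(o['dq']).max())
c=camera('scene');cv2.imwrite('pics/end.png',c['pixels'][...,::-1])"
```

```text
scene lever n 239 ang 271.1 stop 269
top lever n 205 ang 268.8 stop 269
scene n 729 circ [522.9 155.4] 32.8 ang 93.7 meanang 91.4
top n 441 circ [528.6 153.9] 27.9 ang 91.5 meanang 92.4
obj fit 180 [0.5242 0.1557] 0.0284
[ 0.45719113 -0.28277501  0.19857605] [0.17951849 1.13770711 0.33293109] 0.006500453254437362
```

View pics/end.png

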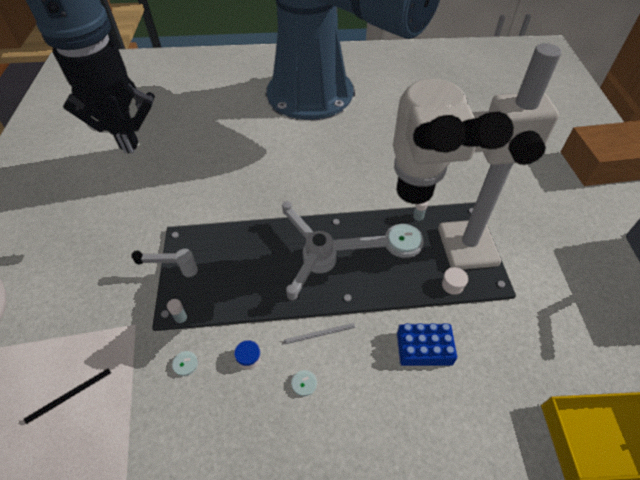

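The dish, at (405,240), lies below the objective and the lever points straight out to (137,257). The bystanders haven't moved and the arm is clear.

```bash
python3 -c "
from bench import hand_in
print(hand_in())"
```

```text
the job is handed in; nothing more can be done
None
```

The job is handed in: the dish measured about 2 mm from the objective's axis, the lock lever reads at its stop, the bystanders look undisturbed, and the arm is clear; the hand-in gave back no verdict.

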